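# Set the inner trim knob to its stop on the welding remote

### The arm

A 6-joint arm with a two-finger parallel gripper is mounted at the origin on the work surface. World frame = base frame: x ahead of the robot, y to its left, z up, the work surface at z = 0. Lengths are in m, angles in degrees, forces in N, time in s.
With the tool pointing down it reaches from about 0.325 to 0.925 m from the base axis. Payload 3.1 kg.
Tool frame: the origin (TCP) lies on the centre line of the jaws, within the pads' length; the fingertips stand 19 mm ahead of it and the grasp point (between the pads) is the TCP; z points along the fingers, y is the line along which they close (so a half turn about z gives the same grasp; the last joint's range is limited). The gripper opens to 85 mm and grips with 20 to 120 N. Pads are 22 mm wide; open, the fingers measure 114 mm over their backs; the gripper's body (76 mm by 85 mm) begins 54 mm behind the grasp point. The pads swing forward as they close: fully open they stand 13 mm farther back than shut.
Start: joints at [62.899, 12.427, 92.441, -0, 75.132, -6.429], TCP at [0.221, 0.585, 0.25] pointing down, gripper open.
Joint ranges: [-157.48, 157.48], [-44.54, 120.13], [17.64, 146.25], [-64.5, 244.5], [7.68, 150.69], [-147.95, 147.95]. Speed limits (degrees/s): [159.86, 159.86, 180, 180, 180, 180].

### API

Orientations are given as a 3x3 rotation matrix whose columns are the frame's x, y, z axes.
In Python, from workcell import manip gives the robot as it stands.
- The arm moves only by the tool send_rows, never from a script. Its argument "targets" is a list that holds one entry, the list of rows, each a list of 6 numbers: the shift along the tool's x, y, z in units of 25 cm (1.0 is 25 cm), then the turn, a rotation vector about the tool's x, y, z in units of 2 rad (1.0 is 2 rad). A call has 1 to 12 rows; each row shifts and turns the commanded pose from where the row before left it, along the tool's axes as they then stand; what a row does not reach is not made up. A row lasts 1/8 s, in which the tool goes at most 62.5 mm and 10.7 degrees, less where a joint would pass 70% of its speed; a pose out of reach is approached as far as the arm can. A call with a number of a shift or a turn outside -1 to 1 is refused whole. A call with a gripper value outside its range is refused whole. "claw" is the closure, from -1 (fully open) to 1 (shut), set as the call begins (left out, the last holds). The fingers move at their own pace and stop on an object; "squeeze" is the grip in N (left out, the last holds). Time passes only in rows, so rows that do not move let the fingers close. It gives the time, the measured TCP pose, the force, the opening and the grip force at its end, in the units of the state.
- manip.state(): the state, without advancing time (a new reading comes with each control period).
- manip.read_camera(name): name is "side" or "top"; returns a dict with "image" (400x640x3 uint8, red, green, blue), "range_z" (400x640 float32, m along the optical axis (not along the pixel's ray), 0 where there is no reading), "vertical_fov" (degrees; the focal length in pixels is half the picture's height over the tangent of half this angle, whatever the lens; pixels are square), "cx", "cy" (the principal point, pixels), "position" and "orientation" of the camera in the world. Camera axes: x right, y down, z forward; pixel columns grow to the right and rows downward; lengths in m; the calibration is good to about 2 mm. A picture is of the moment at which its call begins.
- manip.close_job(): hands the job in; it is judged then, once.
The state is a dict: "time": time; "qpos": joint angles; "joint_vel": joint speeds; "effort": joint torques, N m; "position": TCP position; "orientation": TCP orientation; "wrist_force": force on the tool from outside, world axes, zero at the start; "moment": the same for the moment, N m; "width": finger opening in m; "gripper_force": force on a finger pad.
Only numpy, scipy, OpenCV 4.12 (cv2) and the standard library are available. Lean on these libraries where they do the work, as an engineer would, in place of code of your own. Each camera call takes 0.05 s, during which the arm holds its last target. There are 200 camera calls.

### The job

Lift the steel hoop guard off the remote control box and stand it upright in the middle of the rubber mat. Then turn the inner knob of the concentric pair clockwise until it is snug against its end stop, pressing on a little and pausing there but not forcing the stop, and let go of it there. The outer knob must not be turned, and everything else on the bench stays where it is.

Things in the scene. Friction and masses are not known exactly. Their poses are not given: they have to be found in the camera images.
- box: The fixed grey remote control box, 130 (its x) x 150 (its y) x 45 mm high; origin at the centre of its underside, z up. In the middle of its top face is a concentric pair of knobs on one vertical axis through the box's origin. A small raised metal lug on the top face, 46 mm from the axis on the box's +x side, shows roughly where the inner knob's pointer will be at its stop; the real stop differs from box to box by up to 0.25 rad either way.
- inner_top (a point): Centre of the flat top of the INNER knob: a plain aluminium cylinder 26 mm across that stands 26 mm above the top of the outer knob; its top is 87.5 mm above the bench. A low rib on top, 12 mm long, is its pointer; the point's x axis points along the pointer, z up. The knob turns clockwise (seen from above) by 0.6 to 1.2 rad from its start to its end stop, with a steady drag of about 0.05 N m.
- outer_mark (a point): Mark near the rim of the OUTER knob, 28 mm from the axis, on its top face. The outer knob is a black ridged disc 64 mm across and 16 mm high, its top 61.5 mm above the bench. It turns very easily (0.025 N m).
- stop_slide (a point): Slide of the inner knob's sprung end stop, hidden in the box; still until the knob meets the stop, then moves 30 mm per rad (lost in the noise: go by feel). There the knob's torque jumps from 0.05 (drag) to 0.08 N m and climbs 3 N m per rad: snug from 0.17 N m (slide 0.9 mm), harmed above 0.44 N m (3.6 mm). Let go, it eases back and about 0.8 mm stays. It does not show where the stop lies.
- guard: Loose steel hoop guard, 0.25 kg, standing on the box's top face across the knobs: two feet 70 mm long (its x) x 12 mm, 116 mm apart along its y, two uprights 14 x 8 mm, joined by a level top bar along its y, 124 mm long, 14 mm wide (x), 12 mm thick. 78 mm tall overall; origin level with the undersides of the feet, midway between them, z up.
- guard_grip (a point): Middle of the guard's top bar, 72 mm above the undersides of its feet; the bar's 14 mm width is along x.
- mat: Fixed black rubber mat, 200 x 200 x 4 mm, flat on the bench; origin at the centre of its underside.
- tips: Bystander: a small aluminium jar, 38 mm across, 60 mm tall, loose on the bench; origin at its underside.
- spool: Bystander: a white wire spool, 100 mm across, 55 mm tall, loose on the bench; origin at its underside.
- hammer: Bystander: a hammer with a wooden handle lying flat, about 260 mm long, loose on the bench; origin at its underside.
- brush: Bystander: a flat brush with a wooden handle lying down, about 200 mm long, loose on the bench; origin at its underside.
- magnet: Bystander: a red L-shaped magnetic square, legs 90 mm, 18 mm high, loose on the bench; origin at its underside.
- tube: Bystander: an open square steel tube end, 50 x 50 mm, 70 mm tall, loose on the bench; origin at its underside.
- offcut: Bystander: a flat bar offcut, 100 x 40 x 10 mm, loose on the bench; origin at its underside.
Not all that is in view belongs to the job. What is shaped like the guard but blue is not meant. Leave any red look-alike of the box alone.

How it is judged:
By the outcome, as a careful person would: the job done as asked, in the order asked, and still so for the second after the job is handed in, with the robot touching nothing.
It also fails if it takes over 69 s, if anything falls off the work surface, if the arm or the gripper's body presses on something with over 40 N, if the wrist force passes 120 N, or if a joint passes its speed limit or range.

## Working session

There is one attempt and no reset: what is moved stays moved. The work goes in short steps, Python scripts to look and compute and a tool call to move; the robot and the scene stay as the last step left them, time stands still between calls to the robot, and variables do not carry over. Pictures are saved under pics/ and viewed, at most 10 in all, crops included, and the job is handed in when it is done.

Besides the shell and the picture viewer there is one more tool, called by a JSON object that holds its "op" and its "data", one argument or row to a line. send_rows: Moves the arm, as the interface text tells. Shifts and turns lie within -1 to 1; 1 stands for 25 cm of shift or 2 rad of turn. Its arguments: {"type":"object","properties":{"targets":{"type":"array"},"claw":{"type":"number"},"squeeze":{"type":"number"}},"required":["targets"]}

```bash
mkdir -p pics; cat > h.py <<'E'
import numpy as np,cv2
from workcell import manip
def cam(n):
    c=manip.read_camera(n);f=200/np.tan(np.radians(c['vertical_fov'])/2)
    im=c['image'];z=c['range_z'];v,u=np.mgrid[:400,:640]
    R=np.array(c['orientation']);p=np.array(c['position'])
    d=np.stack([(u-c['cx'])/f,(v-c['cy'])/f,np.ones_like(u)],-1)@R.T
    P=d*z[...,None]+p
    return im,z,P,d,p
def onplane(d,p,u,v,h):
    r=d[int(v),int(u)];return p+r*(h-p[2])/r[2]
E
python3 - <<'E'
from h import *
for n in('top','side'):
    im,z,P,d,p=cam(n);cv2.imwrite(f'pics/{n}0.png',cv2.cvtColor(im,cv2.COLOR_RGB2BGR));print(n,p,P[200,320],d[200,320])
    np.savez(f'{n}0.npz',im=im,z=z,P=P,d=d,p=p)
print(manip.state())
E
```

```text
top [0.37345581 0.00398166 1.61776949] [ 0.51747073  0.0126328  -0.00157898] [ 0.08858333  0.0053213  -0.9960585 ]
side [ 0.44902635 -1.02408791  0.74874868] [0.54534502 0.10051125 0.04934155] [ 0.0725445   0.84701634 -0.5267737 ]
{'time': 0.1, 'qpos': array([ 6.28972741e+01,  1.24724140e+01,  9.25200312e+01,  1.27636383e-03,
        7.51327571e+01, -6.43063691e+00]), 'joint_vel': array([ 0.02648676, -0.14903606, -0.14191399, -0.06558443, -0.12653236,
       -0.00582242]), 'effort': array([ 3.15797547e-05, -3.98081911e+01, -3.04969668e+01, -1.09045470e-04,
        4.22396100e-03,  1.76409492e-05]), 'position': array([0.22031221, 0.58413864, 0.24909224]), 'orientation': array([[-9.35613950e-01,  3.53023380e-01, -1.01471171e-03],
       [ 3.53024738e-01,  9.35611986e-01, -1.93542808e-03],
       [ 2.66125077e-04, -2.16903184e-03, -9.99997612e-01]]), 'wrist_force': array([-0.24351617,  0.27603364, -0.23998471]), 'moment': array([ 0.0383618 ,  0.00894686, -0.03258684]), 'gripper_force': 0.0, 'width': 0.08510274772648015}
```

View pics/top0.png

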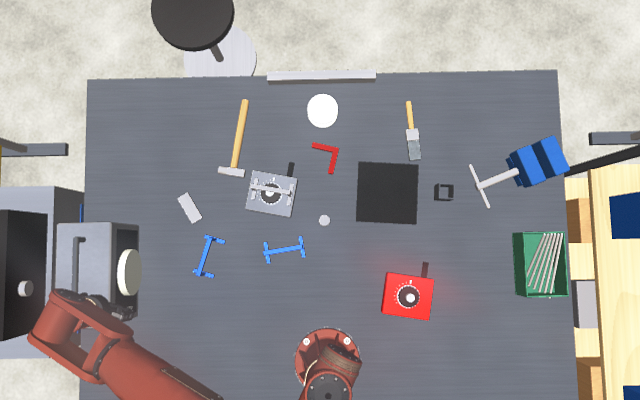

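View pics/side0.png

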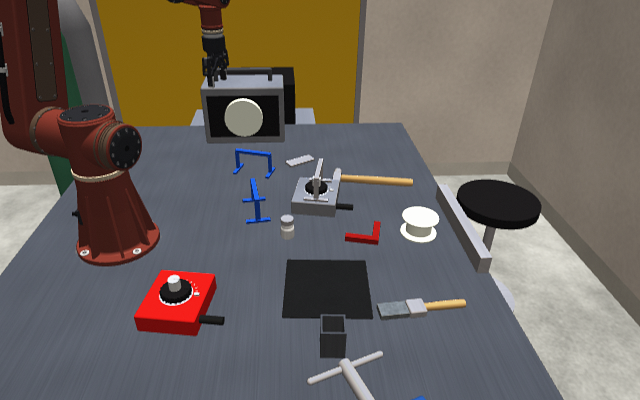

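The top view shows the grey box at about (271,193) with the guard across it. The mat is at (387,193), the jar at (324,220), and the blue and red decoys sit below. Next I'll measure the guard, box and mat from range data.

```bash
python3 - <<'E'
from h import *
D={n:np.load(n+'0.npz') for n in('top','side')}
t=D['top'];P=t['P'];im=t['im']
def rep(name,m,P):
    q=P[m]; 
    if len(q)<5: print(name,len(q));return
    r=cv2.minAreaRect((q[:,:2]*1000).astype(np.float32));print(name,len(q),np.round(q.mean(0),4),'rect',np.round(r[0],1),np.round(r[1],1),round(r[2],1))
for n in D:
    P=D[n]['P'];im=D[n]['im'].astype(int)
    c=P[193,271] if n=='top' else c
    near=np.hypot(P[...,0]-c[0],P[...,1]-c[1])<.1
    print(n,'c',c)
    rep('bar',near&(P[...,2]>.108)&(P[...,2]<.14),P)
    rep('boxtop',near&(abs(P[...,2]-.045)<.006),P)
    k=near&(P[...,2]>.08)&(P[...,2]<.095);rep('knobtop',k,P)
    rep('outer',near&(abs(P[...,2]-.0615)<.005),P)
    m=(im.max(-1)<60)&(abs(P[...,2]-.004)<.006)&(P[...,1]<-.02)&(P[...,1]>-.35)&(P[...,0]>.4)&(P[...,0]<.8)
    m=cv2.morphologyEx(m.astype(np.uint8),cv2.MORPH_OPEN,np.ones((7,7)))>0
    rep('mat',m,P)
a=cv2.resize(D['top']['im'][160:230,235:310],None,fx=5,fy=5,interpolation=cv2.INTER_CUBIC)
b=cv2.resize(D['side']['im'][150:225,280:360],None,fx=5,fy=4.667,interpolation=cv2.INTER_CUBIC)
cv2.imwrite('pics/c.png',cv2.cvtColor(np.hstack([a,b]),cv2.COLOR_RGB2BGR))
E
```

```text
top c [0.53491054 0.16582223 0.08483915]
bar 194 [0.5446 0.1656 0.1206] rect [545.1 166. ] [123.9  14.9] 78.9
boxtop 1159 [0.5371 0.1696 0.0444] rect [539.4 170.2] [149.8 129.8] 78.6
knobtop 33 [0.5346 0.1668 0.0859] rect [534.2 164.9] [118.2  13.2] 82.2
outer 162 [0.534  0.1703 0.0609] rect [540.2 165.5] [125.8  69. ] 77.8
mat 0
side c [0.53491054 0.16582223 0.08483915]
bar 121 [0.5425 0.1523 0.1196] rect [543.8 161.4] [126.9  13.9] 79.1
boxtop 792 [0.5368 0.1516 0.0436] rect [538.4 165.9] [154.  129.4] 79.2
knobtop 43 [0.538  0.1359 0.0863] rect [537.  159.7] [123.5  24.9] 79.9
outer 149 [0.5376 0.1576 0.0597] rect [538.7 156.4] [ 63.3 110.5] 10.3
mat 4729 [ 0.5372 -0.2172  0.0024] rect [ 537.6 -211. ] [203.6 199.5] 86.0
```

View pics/c.png

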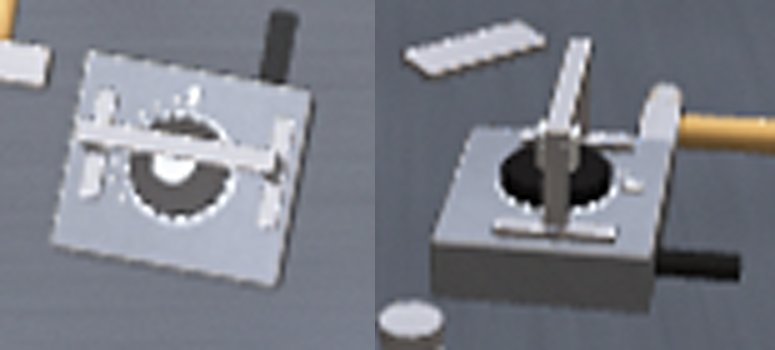

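The crop shows the bar running slightly tilted across the box, with the knob top just below it and the lug on the far (+x) side at crop pixel (190,95). I'll get the mat centre and the move deltas.

```bash
cat >> h.py <<'E'
def go(x,y,z,yaw_y):
    """print turn about tool z (rows), then shift in tool axes after that turn, in units"""
    s=manip.state();R=np.array(s['orientation']);a=np.degrees(np.arctan2(R[1,1],R[0,1]))
    d=(yaw_y-a+180)%360-180
    t=np.radians(yaw_y);ty=np.array([np.cos(t),np.sin(t),0]);tz=np.array([0,0,-1]);tx=np.cross(ty,tz)
    e=np.array([x,y,z])-s['position']
    print('t',s['time'],'pos',np.round(s['position'],4),'yaw',a.round(2),'F',np.round(s['wrist_force'],1),'M',np.round(s['moment'],3))
    print('turn total units',round(-np.radians(d)/2,4),'shift units',np.round(np.array([e@tx,e@ty,e@tz])/.25,4))
E
python3 - <<'E'
from h import *
t=np.load('top0.npz');P=t['P'];im=t['im'].astype(int)
m=(im.max(-1)<50);m[:,:345]=0;m[:,425:]=0;m[:150]=0;m[235:]=0
m=cv2.morphologyEx(m.astype(np.uint8),cv2.MORPH_OPEN,np.ones((5,5)))>0
q=P[m];print(len(q),q.mean(0));r=cv2.minAreaRect((q[:,:2]*1000).astype(np.float32));print(r)
go(.5445,.165,.25,-11.1)
go(.5445,.165,.119,-11.1)
print(manip.state()['orientation'])
E
```

```text
0 [nan nan nan]
((0.0, 0.0), (0.0, 0.0), 0.0)
t 0.1 pos [0.2203 0.5841 0.2491] yaw 69.33 F [-0.2  0.3 -0.2] M [ 0.038  0.009 -0.033]
turn total units 0.7019 shift units [-1.3955  1.5953 -0.0036]
t 0.1 pos [0.2203 0.5841 0.2491] yaw 69.33 F [-0.2  0.3 -0.2] M [ 0.038  0.009 -0.033]
turn total units 0.7019 shift units [-1.3955  1.5953  0.5204]
[[-9.35613950e-01  3.53023380e-01 -1.01471171e-03]
 [ 3.53024738e-01  9.35611986e-01 -1.93542808e-03]
 [ 2.66125077e-04 -2.16903184e-03 -9.99997612e-01]]<stdin>:5: RuntimeWarning: Mean of empty slice.
  ret = um.true_divide(
```

{"op": "send_rows", "data": {
  "targets": [
    [[0, 0, 0, 0, 0, 0.078], [0, 0, 0, 0, 0, 0.078], [0, 0, 0, 0, 0, 0.078], [0, 0, 0, 0, 0, 0.078], [0, 0, 0, 0, 0, 0.078], [0, 0, 0, 0, 0, 0.078], [0, 0, 0, 0, 0, 0.078], [0, 0, 0, 0, 0, 0.078], [0, 0, 0, 0, 0, 0.078]]
  ],
  "claw": -1
}}

```text
time: 1.23
position: [0.2204, 0.5843, 0.2495]
orientation: [[0.198, 0.98, -0.001], [0.98, -0.198, -0.001], [-0.001, -0.0, -1.0]]
wrist_force: [-0.4, -0.2, -0.2]
width: 0.0851
gripper_force: 0.0
```

{"op": "send_rows", "data": {
  "targets": [
    [[-0.14, 0.16, 0, 0, 0, 0], [-0.14, 0.16, 0, 0, 0, 0], [-0.14, 0.16, 0, 0, 0, 0], [-0.14, 0.16, 0, 0, 0, 0], [-0.14, 0.16, 0, 0, 0, 0], [-0.14, 0.16, 0, 0, 0, 0], [-0.14, 0.16, 0, 0, 0, 0], [-0.14, 0.16, 0, 0, 0, 0], [-0.14, 0.16, 0, 0, 0, 0], [-0.14, 0.16, 0, 0, 0, 0], [0, 0, 0, 0, 0, 0], [0, 0, 0, 0, 0, 0]]
  ]
}}

```text
time: 2.72
position: [0.5451, 0.1642, 0.2496]
orientation: [[0.194, 0.981, -0.002], [0.981, -0.194, 0.0], [-0.0, -0.002, -1.0]]
wrist_force: [0.1, -0.2, 0.2]
width: 0.0855
gripper_force: 0.0
```

```bash
python3 - <<'E'
from h import *
t=np.load('top0.npz');P=t['P'];im=t['im'].astype(int)
print(im[193,387],P[193,387],P[193,340])
m=(im.max(-1)<im[193,387].max()+15);m[:,:350]=0;m[:,425:]=0;m[:155]=0;m[230:]=0
m=cv2.morphologyEx(m.astype(np.uint8),cv2.MORPH_OPEN,np.ones((5,5)))>0
d=t['d'];p=t['p'];Q=p+d*((.004-p[2])/d[...,2])[...,None];q=Q[m];print(len(q),q.mean(0),cv2.minAreaRect((q[:,:2]*1000).astype(np.float32)))
go(.5445,.165,.119,-11.1)
E
```

```text
[58 59 61] [ 0.53586337 -0.20920676  0.00375635] [ 0.53963305 -0.05421686 -0.0030638 ]
3535 [ 0.53695797 -0.20841897  0.004     ] ((537.2445678710938, -208.32603454589844), (197.188720703125, 196.8765869140625), 85.85540008544922)
t 2.725 pos [0.5451 0.1642 0.2496] yaw -11.16 F [ 0.1 -0.2  0.2] M [ 0.026 -0.061 -0.034]
turn total units -0.0005 shift units [ 0.0026 -0.0028  0.5224]
```

{"op": "send_rows", "data": {
  "targets": [
    [[0, 0, 0.12, 0, 0, 0], [0, 0, 0.12, 0, 0, 0], [0, 0, 0.1, 0, 0, 0], [0, 0, 0.08, 0, 0, 0], [0, 0, 0.06, 0, 0, 0], [0, 0, 0.042, 0, 0, 0], [0, 0, 0, 0, 0, 0]]
  ]
}}

```text
time: 3.6
position: [0.5452, 0.1643, 0.1191]
orientation: [[0.193, 0.981, -0.001], [0.981, -0.193, -0.0], [-0.0, -0.001, -1.0]]
wrist_force: [-0.2, 0.2, -0.1]
width: 0.0855
gripper_force: 0.0
```

{"op": "send_rows", "data": {
  "targets": [
    [[0, 0, 0, 0, 0, 0], [0, 0, 0, 0, 0, 0], [0, 0, 0, 0, 0, 0], [0, 0, 0, 0, 0, 0], [0, 0, 0, 0, 0, 0], [0, 0, 0, 0, 0, 0], [0, 0, 0, 0, 0, 0], [0, 0, 0, 0, 0, 0]]
  ],
  "claw": 1,
  "squeeze": 50
}}

```text
time: 4.6
position: [0.5457, 0.1643, 0.1203]
orientation: [[0.193, 0.981, 0.0], [0.981, -0.193, 0.0], [0.0, 0.0, -1.0]]
wrist_force: [-2.1, 0.4, 5.9]
width: 0.013
gripper_force: 49.7
```

{"op": "send_rows", "data": {
  "targets": [
    [[0, 0, -0.02, 0, 0, 0], [0, 0, -0.04, 0, 0, 0], [0, 0, -0.06, 0, 0, 0], [0, 0, -0.08, 0, 0, 0], [0, 0, -0.08, 0, 0, 0], [0, 0, -0.06, 0, 0, 0], [0, 0, -0.04, 0, 0, 0], [0, 0, -0.02, 0, 0, 0], [0, 0, 0, 0, 0, 0], [0, 0, 0, 0, 0, 0]]
  ]
}}

```text
time: 5.85
position: [0.545, 0.1641, 0.2188]
orientation: [[0.193, 0.981, -0.002], [0.981, -0.193, -0.0], [-0.001, -0.002, -1.0]]
wrist_force: [0.3, 0.5, -3.4]
width: 0.0128
gripper_force: 48.8
```

```bash
python3 - <<'E'
from h import *
im,z,P,d,p=cam('top')
m=(np.hypot(P[...,0]-.545,P[...,1]-.165)<.1)&(P[...,2]>.12)&(P[...,2]<.16)
print(P[m][:,2].mean() if m.any() else None)
S=cam('side')[0];a=cv2.resize(im[160:230,235:310],None,fx=5,fy=5);b=cv2.resize(S[110:225,250:370],None,fx=3.2,fy=3.04)
b=cv2.resize(b,(b.shape[1],350))
cv2.imwrite('pics/d.png',cv2.cvtColor(np.hstack([a,b]),cv2.COLOR_RGB2BGR))
go(.537,-.209,.2,-4.1)
E
```

```text
0.15045113067270224
t 5.95 pos [0.5451 0.1641 0.2189] yaw -11.12 F [-0.1  0.  -2.6] M [-0.012  0.047 -0.013]
turn total units -0.0612 shift units [-1.4911  0.0743  0.0755]
```

View pics/d.png

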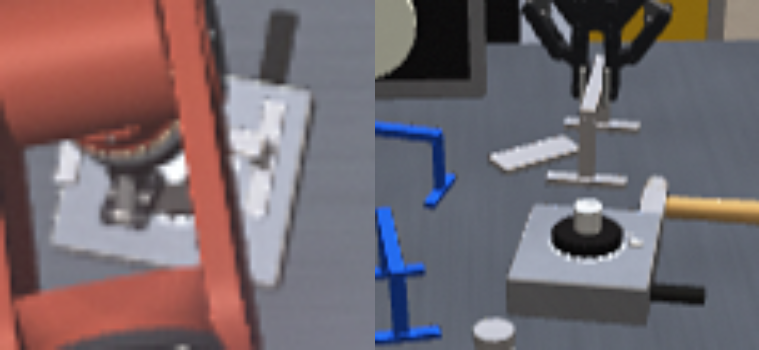

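{"op": "send_rows", "data": {
  "targets": [
    [[0, 0, 0, 0, 0, -0.03], [0, 0, 0, 0, 0, -0.031], [-0.08, 0.004, 0, 0, 0, 0], [-0.15, 0.007, 0, 0, 0, 0], [-0.19, 0.01, 0, 0, 0, 0], [-0.2, 0.01, 0, 0, 0, 0], [-0.2, 0.01, 0, 0, 0, 0], [-0.2, 0.01, 0, 0, 0, 0], [-0.19, 0.01, 0, 0, 0, 0], [-0.15, 0.007, 0, 0, 0, 0], [-0.09, 0.004, 0, 0, 0, 0], [-0.041, 0.002, 0, 0, 0, 0]]
  ]
}}

```text
time: 7.45
position: [0.5368, -0.2101, 0.2196]
orientation: [[0.074, 0.997, -0.0], [0.997, -0.074, 0.001], [0.001, -0.001, -1.0]]
wrist_force: [0.3, 0.6, -2.0]
width: 0.0127
gripper_force: 48.8
```

{"op": "send_rows", "data": {
  "targets": [
    [[0, 0, 0.04, 0, 0, 0], [0, 0, 0.08, 0, 0, 0], [0, 0, 0.1, 0, 0, 0], [0, 0, 0.1, 0, 0, 0], [0, 0, 0.08, 0, 0, 0], [0, 0, 0.06, 0, 0, 0], [0, 0, 0.04, 0, 0, 0], [0, 0, 0.02, 0, 0, 0], [0, 0, 0, 0, 0, 0], [0, 0, 0, 0, 0, 0]]
  ]
}}

```text
time: 8.7
position: [0.5379, -0.2093, 0.0907]
orientation: [[0.072, 0.997, 0.002], [0.997, -0.072, -0.001], [-0.001, 0.002, -1.0]]
wrist_force: [0.1, 0.1, -2.8]
width: 0.0129
gripper_force: 48.8
```

```bash
python3 - <<'E'
from h import *
go(.537,-.209,.079,-4.1)
E
```

```text
t 8.7 pos [ 0.5379 -0.2093  0.0907] yaw -4.13 F [ 0.1  0.1 -2.8] M [-0.02  -0.065  0.009]
turn total units -0.0003 shift units [ 0.0009 -0.0038  0.0467]
```

{"op": "send_rows", "data": {
  "targets": [
    [[0, 0, 0.02, 0, 0, 0], [0, 0, 0.012, 0, 0, 0], [0, 0, 0.006, 0, 0, 0], [0, 0, 0.004, 0, 0, 0], [0, 0, 0.002, 0, 0, 0], [0, 0, 0, 0, 0, 0]]
  ]
}}

```text
time: 9.45
position: [0.5374, -0.2089, 0.0793]
orientation: [[0.072, 0.997, 0.0], [0.997, -0.072, -0.0], [-0.0, 0.0, -1.0]]
wrist_force: [-3.1, 0.8, 1.7]
width: 0.013
gripper_force: 49.4
```

Contact with the mat is light, so I'll release and retreat. The fingers straddle the bar and go straight up.

{"op": "send_rows", "data": {
  "targets": [
    [[0, 0, 0, 0, 0, 0], [0, 0, 0, 0, 0, 0], [0, 0, 0, 0, 0, 0], [0, 0, 0, 0, 0, 0], [0, 0, 0, 0, 0, 0], [0, 0, 0, 0, 0, 0]]
  ],
  "claw": -1
}}

```text
time: 10.2
position: [0.5373, -0.2089, 0.0788]
orientation: [[0.072, 0.997, 0.0], [0.997, -0.072, 0.0], [0.0, 0.0, -1.0]]
wrist_force: [0.7, 0.3, 0.1]
width: 0.0855
gripper_force: 0.0
```

{"op": "send_rows", "data": {
  "targets": [
    [[0, 0, -0.04, 0, 0, 0], [0, 0, -0.08, 0, 0, 0], [0, 0, -0.12, 0, 0, 0], [0, 0, -0.12, 0, 0, 0], [0, 0, -0.1, 0, 0, 0], [0, 0, -0.06, 0, 0, 0], [0, -0.2, 0, 0, 0, 0], [0, -0.2, 0, 0, 0, 0], [0, -0.1, 0, 0, 0, 0], [0, 0, 0, 0, 0, 0]]
  ]
}}

```text
time: 11.45
position: [0.4114, -0.1996, 0.209]
orientation: [[0.073, 0.997, 0.0], [0.997, -0.073, -0.0], [0.0, 0.0, -1.0]]
wrist_force: [0.0, 0.2, -0.9]
width: 0.0853
gripper_force: 0.0
```

```bash
python3 - <<'E'
from h import *
T=cam('top');S=cam('side')
np.savez('top1.npz',im=T[0],z=T[1],P=T[2],d=T[3],p=T[4]);np.savez('side1.npz',im=S[0],z=S[1],P=S[2],d=S[3],p=S[4])
for n,(im,z,P,d,p) in (('top',T),('side',S)):
    m=(np.hypot(P[...,0]-.537,P[...,1]+.209)<.08)&(P[...,2]>.07)&(P[...,2]<.09);q=P[m]
    print(n,'bar',len(q),q[:,2].mean() if len(q) else 0,cv2.minAreaRect((q[:,:2]*1000).astype(np.float32)) if len(q) else 0)
    b=np.hypot(P[...,0]-.538,P[...,1]-.166)<.1
    for nm,h,t in(('inner',.0875,.006),('outer',.0615,.004),('box',.045,.004)):
        m=b&(abs(P[...,2]-h)<t)
        if nm=='outer': m&=im.max(-1)<120
        q=P[m]
        if len(q)>4: print(nm,len(q),q.mean(0).round(4),cv2.minAreaRect((q[:,:2]*1000).astype(np.float32)))
a=cv2.resize(T[0][168:218,243:303],None,fx=6.5,fy=6.5,interpolation=cv2.INTER_CUBIC)
b=cv2.resize(S[0][170:220,290:350],None,fx=6.5,fy=6.5,interpolation=cv2.INTER_CUBIC)
c=T[0][140:240,300:460];e=S[0][200:330,260:420]
top=np.hstack([a,b]);bot=np.hstack([cv2.resize(c,(390,244)),cv2.resize(e,(390,244))])
cv2.imwrite('pics/e.png',cv2.cvtColor(np.vstack([top,bot]),cv2.COLOR_RGB2BGR))
E
```

```text
top bar 186 0.08013944623009926 ((536.5095825195312, -207.70303344726562), (124.04456329345703, 14.414135932922363), 85.9664077758789)
inner 46 [0.5396 0.1706 0.0868] ((539.611083984375, 170.1353302001953), (21.89406967163086, 22.458009719848633), 88.45939636230469)
outer 161 [0.5373 0.1692 0.0611] ((538.203857421875, 169.89210510253906), (59.25734329223633, 59.64586639404297), 16.049562454223633)
box 1066 [0.5387 0.1691 0.0445] ((539.2833251953125, 170.033203125), (149.41064453125, 129.55369567871094), 78.58354187011719)
side bar 234 0.07955775800000843 ((535.376953125, -210.8275146484375), (127.52163696289062, 13.83961296081543), 85.93448638916016)
inner 41 [0.5381 0.1656 0.0852] ((538.1267700195312, 166.5240020751953), (25.63996124267578, 24.793441772460938), 49.051551818847656)
outer 131 [0.5376 0.1596 0.0598] ((537.6228637695312, 163.32037353515625), (60.26695251464844, 58.00334548950195), 0.8341057896614075)
box 558 [0.5518 0.1494 0.0434] ((538.4139404296875, 165.60031127929688), (150.93809509277344, 128.85601806640625), 77.9634017944336)
```

View pics/e.png

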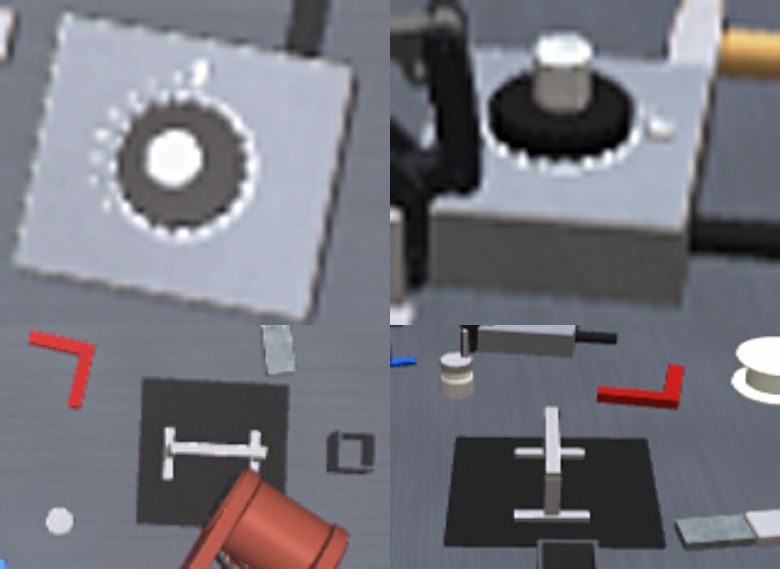

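The guard stands upright, centred on the mat to within about 1 mm, and the knob is clear. The pair's axis is about (0.539, 0.168). I'll centre on it with two gentle perpendicular grips.

```bash
python3 - <<'E'
from h import *
go(.539,.168,.20,-45)
E
```

```text
t 11.55 pos [ 0.4133 -0.2002  0.2095] yaw -4.15 F [-0.5 -0.4  0.7] M [ 0.012 -0.004 -0.014]
turn total units 0.3565 shift units [ 1.3968 -0.686   0.038 ]
```

{"op": "send_rows", "data": {
  "targets": [
    [[0, 0, 0, 0, 0, 0.089], [0, 0, 0, 0, 0, 0.089], [0, 0, 0, 0, 0, 0.089], [0, 0, 0, 0, 0, 0.0895], [0.16, -0.0786, 0.005, 0, 0, 0], [0.2, -0.0982, 0.005, 0, 0, 0], [0.2, -0.0982, 0.005, 0, 0, 0], [0.2, -0.0982, 0.005, 0, 0, 0], [0.2, -0.0982, 0.005, 0, 0, 0], [0.2, -0.0982, 0.005, 0, 0, 0], [0.15, -0.0737, 0.005, 0, 0, 0], [0.087, -0.0427, 0.003, 0, 0, 0]]
  ]
}}

```text
time: 13.05
position: [0.5397, 0.1716, 0.1992]
orientation: [[0.705, 0.709, 0.001], [0.709, -0.705, 0.001], [0.001, 0.0, -1.0]]
wrist_force: [0.0, -0.7, -0.8]
width: 0.0854
gripper_force: 0.0
```

{"op": "send_rows", "data": {
  "targets": [
    [[0, 0, 0, 0, 0, 0], [0, 0, 0, 0, 0, 0], [0, 0, 0, 0, 0, 0]]
  ]
}}

```text
time: 13.42
position: [0.5382, 0.1676, 0.1992]
orientation: [[0.708, 0.707, -0.0], [0.707, -0.708, -0.0], [-0.0, 0.0, -1.0]]
wrist_force: [0.3, -0.6, 0.3]
width: 0.0853
gripper_force: 0.0
```

```bash
python3 - <<'E'
from h import *
go(.539,.168,.087,-45)
E
```

```text
t 13.425 pos [0.5382 0.1676 0.1992] yaw -45.04 F [ 0.3 -0.6  0.3] M [ 0.003 -0.026 -0.075]
turn total units -0.0003 shift units [0.0035 0.0012 0.4488]
```

{"op": "send_rows", "data": {
  "targets": [
    [[0, 0, 0.06, 0, 0, 0], [0, 0, 0.1, 0, 0, 0], [0, 0, 0.1, 0, 0, 0], [0, 0, 0.08, 0, 0, 0], [0, 0, 0.06, 0, 0, 0], [0, 0, 0.035, 0, 0, 0], [0, 0, 0.014, 0, 0, 0], [0, 0, 0, 0, 0, 0], [0, 0, 0, 0, 0, 0], [0, 0, 0, 0, 0, 0]]
  ]
}}

```text
time: 14.68
position: [0.5387, 0.1685, 0.0878]
orientation: [[0.707, 0.707, 0.001], [0.707, -0.707, 0.0], [0.001, 0.001, -1.0]]
wrist_force: [-0.1, -0.5, -0.0]
width: 0.0855
gripper_force: 0.0
```

{"op": "send_rows", "data": {
  "targets": [
    [[0, 0, 0, 0, 0, 0], [0, 0, 0, 0, 0, 0], [0, 0, 0, 0, 0, 0], [0, 0, 0, 0, 0, 0], [0, 0, 0, 0, 0, 0], [0, 0, 0, 0, 0, 0], [0, 0, 0, 0, 0, 0], [0, 0, 0, 0, 0, 0]]
  ],
  "claw": 1,
  "squeeze": 20
}}

```text
time: 15.68
position: [0.5382, 0.1683, 0.0872]
orientation: [[0.707, 0.707, 0.0], [0.707, -0.707, -0.0], [0.0, 0.0, -1.0]]
wrist_force: [-0.6, -0.1, 0.8]
width: 0.0254
gripper_force: 21.6
```

```bash
python3 - <<'E'
from h import *
go(.539,.168,.087,-45)
E
```

```text
t 15.675 pos [0.5382 0.1683 0.0872] yaw -44.98 F [-0.6 -0.1  0.8] M [-0.137 -0.005  0.012]
turn total units 0.0002 shift units [0.0013 0.0031 0.0007]
```

That axis is well centred. Open, turn 90°, and grip the other way.

{"op": "send_rows", "data": {
  "targets": [
    [[0, 0, 0, 0, 0, 0], [0, 0, 0, 0, 0, 0], [0, 0, 0, 0, 0, 0], [0, 0, 0, 0, 0, 0], [0, 0, 0, 0, 0, 0]]
  ],
  "claw": -1
}}

```text
time: 16.3
position: [0.5381, 0.1684, 0.087]
orientation: [[0.707, 0.707, -0.0], [0.707, -0.707, 0.0], [0.0, -0.0, -1.0]]
wrist_force: [-0.2, -0.1, 0.1]
width: 0.0855
gripper_force: 0.0
```

{"op": "send_rows", "data": {
  "targets": [
    [[0, 0, 0, 0, 0, -0.0785], [0, 0, 0, 0, 0, -0.0785], [0, 0, 0, 0, 0, -0.0785], [0, 0, 0, 0, 0, -0.0785], [0, 0, 0, 0, 0, -0.0785], [0, 0, 0, 0, 0, -0.0785], [0, 0, 0, 0, 0, -0.0785], [0, 0, 0, 0, 0, -0.0785], [0, 0, 0, 0, 0, -0.0785], [0, 0, 0, 0, 0, -0.0785], [0, 0, 0, 0, 0, 0], [0, 0, 0, 0, 0, 0]]
  ]
}}

```text
time: 17.8
position: [0.5382, 0.1684, 0.0871]
orientation: [[-0.705, 0.709, 0.0], [0.709, 0.705, 0.0], [-0.0, 0.0, -1.0]]
wrist_force: [-0.3, 0.6, 0.4]
width: 0.0851
gripper_force: 0.0
```

{"op": "send_rows", "data": {
  "targets": [
    [[0, 0, 0, 0, 0, 0], [0, 0, 0, 0, 0, 0], [0, 0, 0, 0, 0, 0], [0, 0, 0, 0, 0, 0], [0, 0, 0, 0, 0, 0], [0, 0, 0, 0, 0, 0], [0, 0, 0, 0, 0, 0], [0, 0, 0, 0, 0, 0]]
  ],
  "claw": 1
}}

```text
time: 18.8
position: [0.5399, 0.17, 0.0878]
orientation: [[-0.706, 0.708, 0.004], [0.708, 0.706, 0.003], [-0.001, 0.005, -1.0]]
wrist_force: [2.7, 5.2, -1.2]
width: 0.025
gripper_force: 23.2
```

```bash
python3 - <<'E'
from h import *
go(.539,.168,.087,45)
M=[]
for _ in range(4): M.append(manip.state()['moment'])
print(np.round(M,3))
E
```

```text
t 18.8 pos [0.5399 0.17   0.0878] yaw 44.93 F [ 2.7  5.2 -1.2] M [ 0.629 -0.405  0.047]
turn total units -0.0006 shift units [-0.0031 -0.0081  0.0031]
[[ 0.629 -0.405  0.047]
 [ 0.629 -0.405  0.047]
 [ 0.629 -0.405  0.047]
 [ 0.629 -0.405  0.047]]
```

{"op": "send_rows", "data": {
  "targets": [
    [[0, 0.005, 0, 0, 0, 0], [0, 0.0045, 0, 0, 0, 0], [0, 0, 0, 0, 0, 0], [0, 0, 0, 0, 0, 0], [0, 0, 0, 0, 0, 0]]
  ],
  "squeeze": 45
}}

```text
time: 19.42
position: [0.5401, 0.1702, 0.0877]
orientation: [[-0.707, 0.707, 0.0], [0.707, 0.707, 0.0], [-0.0, 0.0, -1.0]]
wrist_force: [-0.3, 1.2, 5.4]
width: 0.024
gripper_force: 44.8
```

```bash
cat > st.py <<'E'
from h import *
F=[];M=[];Y=[]
for _ in range(6):
    manip.read_camera('side');s=manip.state();R=np.array(s['orientation'])
    F.append(s['wrist_force']);M.append(s['moment']);Y.append(np.degrees(np.arctan2(R[1,1],R[0,1])))
print(s['time'],np.round(s['position'],4),'yaw',np.round(np.mean(Y),2),'F',np.mean(F,0).round(1),'M',np.mean(M,0).round(3),'Mz',np.array(M)[:,2].round(3),'w',s['width'],s['gripper_force'], 'q6',s['qpos'][5])
E
python3 st.py
```

```text
19.725 [0.5401 0.1702 0.0878] yaw 44.97 F [-0.8  1.9  5.1] M [0.226 0.176 0.054] Mz [0.1   0.031 0.061 0.096 0.02  0.016] w 0.024478505995907014 44.81186807155609 q6 -34.60028557773541
```

```bash
sed -i "s/, 'q6'/, 'eff',np.round(s['effort'],4),'q6'/" st.py; python3 st.py|cut -c1-600
```

```text
20.025 [0.5401 0.1702 0.0877] yaw 44.97 F [-0.5  2.   5.1] M [0.24  0.21  0.036] Mz [0.001 0.065 0.034 0.026 0.027 0.064] w 0.02428245329530576 44.812620878219604 eff [ -1.1957 -34.6101 -23.1745  -0.4173  -0.1666   0.0429] q6 -34.60033699657691
```

{"op": "send_rows", "data": {
  "targets": [
    [[0, 0, 0, 0, 0, 0.025], [0, 0, 0, 0, 0, 0.025], [0, 0, 0, 0, 0, 0.025], [0, 0, 0, 0, 0, 0.025], [0, 0, 0, 0, 0, 0.025], [0, 0, 0, 0, 0, 0.025], [0, 0, 0, 0, 0, 0.025], [0, 0, 0, 0, 0, 0.025], [0, 0, 0, 0, 0, 0.025], [0, 0, 0, 0, 0, 0.025], [0, 0, 0, 0, 0, 0]]
  ]
}}

```text
time: 21.4
position: [0.5401, 0.1702, 0.0878]
orientation: [[-0.28, 0.96, 0.0], [0.96, 0.28, 0.001], [0.0, 0.001, -1.0]]
wrist_force: [0.2, 1.8, 4.9]
width: 0.0243
gripper_force: 44.8
```

```bash
python3 st.py
```

```text
21.7 [0.5401 0.1702 0.0878] yaw 16.3 F [-0.1  2.7  5.7] M [ 0.284  0.226 -0.046] Mz [-0.006 -0.042 -0.074 -0.055 -0.066 -0.035] w 0.024247234172154086 44.835180044174194 eff [ -1.1257 -34.6341 -23.1586  -0.5219  -0.1857  -0.0489] q6 -5.934666351802746
```

Joint-6 effort is a clean torque reading (about ±0.05 drag). From here I'll creep in 0.04 rad steps.

```bash
cat > q.py <<'E'
from h import *
s=manip.state();R=np.array(s['orientation']);print(s['time'],'eff6',s['effort'][5].round(4),'Mz',s['moment'][2].round(3),'yaw',np.degrees(np.arctan2(R[1,1],R[0,1])).round(2),'q6',s['qpos'][5].round(2),'vel',s['joint_vel'][5].round(2),'F',np.round(s['wrist_force'],1))
E
```

{"op": "send_rows", "data": {
  "targets": [
    [[0, 0, 0, 0, 0, 0.005], [0, 0, 0, 0, 0, 0.005], [0, 0, 0, 0, 0, 0.005], [0, 0, 0, 0, 0, 0.005]]
  ]
}}

```text
time: 22.2
position: [0.5401, 0.1702, 0.0878]
orientation: [[-0.242, 0.97, 0.0], [0.97, 0.242, 0.0], [0.0, 0.001, -1.0]]
wrist_force: [-0.9, 2.5, 4.8]
width: 0.0241
gripper_force: 44.8
```

```bash
python3 q.py
```

```text
22.2 eff6 -0.0023 Mz 0.048 yaw 14.01 q6 -3.64 vel 4.43 F [-0.9  2.5  4.8]
```

{"op": "send_rows", "data": {
  "targets": [
    [[0, 0, 0, 0, 0, 0.005], [0, 0, 0, 0, 0, 0.005], [0, 0, 0, 0, 0, 0.005], [0, 0, 0, 0, 0, 0.005]]
  ]
}}

```text
time: 22.7
position: [0.5401, 0.1702, 0.0878]
orientation: [[-0.203, 0.979, 0.0], [0.979, 0.203, 0.001], [0.0, 0.001, -1.0]]
wrist_force: [-0.7, 2.1, 5.6]
width: 0.0239
gripper_force: 44.8
```

```bash
python3 q.py
```

```text
22.7 eff6 -0.0023 Mz 0.087 yaw 11.71 q6 -1.35 vel 4.53 F [-0.7  2.1  5.6]
```

{"op": "send_rows", "data": {
  "targets": [
    [[0, 0, 0, 0, 0, 0.005], [0, 0, 0, 0, 0, 0.005], [0, 0, 0, 0, 0, 0.005], [0, 0, 0, 0, 0, 0.005]]
  ]
}}

```text
time: 23.2
position: [0.5401, 0.1702, 0.0877]
orientation: [[-0.164, 0.986, 0.0], [0.986, 0.164, 0.001], [0.0, 0.0, -1.0]]
wrist_force: [-0.4, 0.9, 5.4]
width: 0.0245
gripper_force: 44.8
```

```bash
python3 q.py
```

```text
23.2 eff6 -0.0023 Mz 0.044 yaw 9.43 q6 0.94 vel 4.49 F [-0.4  0.9  5.4]
```

{"op": "send_rows", "data": {
  "targets": [
    [[0, 0, 0, 0, 0, 0.005], [0, 0, 0, 0, 0, 0.005], [0, 0, 0, 0, 0, 0.005], [0, 0, 0, 0, 0, 0.005]]
  ]
}}

```text
time: 23.7
position: [0.5401, 0.1702, 0.0878]
orientation: [[-0.124, 0.992, 0.0], [0.992, 0.124, 0.001], [0.0, 0.001, -1.0]]
wrist_force: [0.2, 2.4, 3.9]
width: 0.0243
gripper_force: 44.8
```

```bash
python3 q.py
```

```text
23.7 eff6 -0.0023 Mz 0.077 yaw 7.14 q6 3.23 vel 4.53 F [0.2 2.4 3.9]
```

{"op": "send_rows", "data": {
  "targets": [
    [[0, 0, 0, 0, 0, 0.005], [0, 0, 0, 0, 0, 0.005], [0, 0, 0, 0, 0, 0.005], [0, 0, 0, 0, 0, 0.005]]
  ]
}}

```text
time: 24.2
position: [0.5401, 0.1703, 0.0878]
orientation: [[-0.084, 0.996, 0.001], [0.996, 0.084, 0.001], [0.0, 0.001, -1.0]]
wrist_force: [-0.5, 2.2, 5.3]
width: 0.0241
gripper_force: 44.8
```

```bash
python3 q.py
```

```text
24.2 eff6 -0.0023 Mz 0.046 yaw 4.84 q6 5.52 vel 4.47 F [-0.5  2.2  5.3]
```

{"op": "send_rows", "data": {
  "targets": [
    [[0, 0, 0, 0, 0, 0.005], [0, 0, 0, 0, 0, 0.005], [0, 0, 0, 0, 0, 0.005], [0, 0, 0, 0, 0, 0.005]]
  ]
}}

```text
time: 24.7
position: [0.5401, 0.1703, 0.0878]
orientation: [[-0.044, 0.999, 0.0], [0.999, 0.044, 0.001], [0.001, 0.001, -1.0]]
wrist_force: [-0.5, 2.2, 4.8]
width: 0.0244
gripper_force: 44.8
```

```bash
python3 q.py
```

```text
24.7 eff6 -0.0023 Mz 0.073 yaw 2.55 q6 7.82 vel 4.43 F [-0.5  2.2  4.8]
```

{"op": "send_rows", "data": {
  "targets": [
    [[0, 0, 0, 0, 0, 0.005], [0, 0, 0, 0, 0, 0.005], [0, 0, 0, 0, 0, 0.005], [0, 0, 0, 0, 0, 0.005]]
  ]
}}

```text
time: 25.2
position: [0.5401, 0.1703, 0.0878]
orientation: [[-0.004, 1.0, 0.0], [1.0, 0.004, 0.001], [0.001, 0.0, -1.0]]
wrist_force: [-0.5, 2.0, 5.2]
width: 0.0246
gripper_force: 44.8
```

```bash
python3 q.py
```

```text
25.2 eff6 -0.0023 Mz 0.077 yaw 0.26 q6 10.11 vel 4.45 F [-0.5  2.   5.2]
```

{"op": "send_rows", "data": {
  "targets": [
    [[0, 0, 0, 0, 0, 0.005], [0, 0, 0, 0, 0, 0.005], [0, 0, 0, 0, 0, 0.005], [0, 0, 0, 0, 0, 0.005]]
  ]
}}

```text
time: 25.7
position: [0.5401, 0.1703, 0.0878]
orientation: [[0.036, 0.999, 0.0], [0.999, -0.036, 0.001], [0.001, 0.0, -1.0]]
wrist_force: [-0.9, 0.9, 5.6]
width: 0.0241
gripper_force: 44.8
```

```bash
python3 q.py
```

```text
25.7 eff6 -0.0023 Mz 0.035 yaw -2.04 q6 12.4 vel 4.54 F [-0.9  0.9  5.6]
```

{"op": "send_rows", "data": {
  "targets": [
    [[0, 0, 0, 0, 0, 0.005], [0, 0, 0, 0, 0, 0.005], [0, 0, 0, 0, 0, 0.005], [0, 0, 0, 0, 0, 0.005]]
  ]
}}

```text
time: 26.2
position: [0.5401, 0.1703, 0.0877]
orientation: [[0.075, 0.997, 0.0], [0.997, -0.075, 0.001], [0.001, 0.0, -1.0]]
wrist_force: [-1.1, 2.4, 5.8]
width: 0.0244
gripper_force: 44.8
```

```bash
python3 q.py
```

```text
26.2 eff6 0.0483 Mz 0.108 yaw -4.32 q6 14.68 vel 4.49 F [-1.1  2.4  5.8]
```

Contact: the torque has jumped by 0.05. Press on 0.04 rad more.

{"op": "send_rows", "data": {
  "targets": [
    [[0, 0, 0, 0, 0, 0.005], [0, 0, 0, 0, 0, 0.005], [0, 0, 0, 0, 0, 0.005], [0, 0, 0, 0, 0, 0.005]]
  ]
}}

```text
time: 26.7
position: [0.5401, 0.1703, 0.0878]
orientation: [[0.115, 0.993, 0.0], [0.993, -0.115, 0.0], [0.0, 0.0, -1.0]]
wrist_force: [0.1, 2.4, 6.7]
width: 0.0244
gripper_force: 44.8
```

```bash
python3 q.py
```

```text
26.7 eff6 0.1487 Mz 0.219 yaw -6.58 q6 16.96 vel 4.46 F [0.1 2.4 6.7]
```

{"op": "send_rows", "data": {
  "targets": [
    [[0, 0, 0, 0, 0, 0.004], [0, 0, 0, 0, 0, 0.004], [0, 0, 0, 0, 0, 0.003], [0, 0, 0, 0, 0, 0], [0, 0, 0, 0, 0, 0], [0, 0, 0, 0, 0, 0], [0, 0, 0, 0, 0, 0], [0, 0, 0, 0, 0, 0], [0, 0, 0, 0, 0, 0]]
  ]
}}

```text
time: 27.82
position: [0.5401, 0.1703, 0.0878]
orientation: [[0.136, 0.991, 0.001], [0.991, -0.136, 0.0], [0.001, 0.0, -1.0]]
wrist_force: [-0.1, 1.8, 5.3]
width: 0.0243
gripper_force: 44.8
```

```bash
python3 q.py; python3 st.py
```

```text
27.825 eff6 0.2012 Mz 0.19 yaw -7.82 q6 18.2 vel 0.01 F [-0.1  1.8  5.3]
28.125 [0.5401 0.1703 0.0878] yaw -7.82 F [-0.4  2.5  5.7] M [0.369 0.249 0.186] Mz [0.257 0.15  0.176 0.127 0.19  0.217] w 0.024861252972155072 44.82774317264557 eff [ -1.4425 -34.6662 -23.1358  -0.4719  -0.1645   0.2012] q6 18.195456219672035
```

{"op": "send_rows", "data": {
  "targets": [
    [[0, 0, 0, 0, 0, 0.004], [0, 0, 0, 0, 0, 0.003], [0, 0, 0, 0, 0, 0], [0, 0, 0, 0, 0, 0], [0, 0, 0, 0, 0, 0], [0, 0, 0, 0, 0, 0], [0, 0, 0, 0, 0, 0], [0, 0, 0, 0, 0, 0], [0, 0, 0, 0, 0, 0], [0, 0, 0, 0, 0, 0]]
  ]
}}

```text
time: 29.38
position: [0.5401, 0.1703, 0.0878]
orientation: [[0.15, 0.989, 0.001], [0.989, -0.15, 0.0], [0.0, 0.0, -1.0]]
wrist_force: [-0.4, 2.1, 5.1]
width: 0.0241
gripper_force: 44.8
```

```bash
python3 st.py
```

```text
29.675 [0.5401 0.1703 0.0878] yaw -8.61 F [-0.6  2.4  5. ] M [0.394 0.226 0.24 ] Mz [0.259 0.233 0.266 0.193 0.264 0.222] w 0.024258720090734043 44.82727646827698 eff [ -1.4851 -34.669  -23.134   -0.4583  -0.1627   0.2363] q6 18.9934228507938
```

The knob is snug at about 0.24 N m and I paused there. Now open, retreat upward and check.

{"op": "send_rows", "data": {
  "targets": [
    [[0, 0, 0, 0, 0, 0], [0, 0, 0, 0, 0, 0], [0, 0, 0, 0, 0, 0], [0, 0, 0, 0, 0, 0], [0, 0, 0, 0, 0, 0], [0, 0, 0, 0, 0, 0]]
  ],
  "claw": -1
}}

```text
time: 30.42
position: [0.5398, 0.1701, 0.087]
orientation: [[0.15, 0.989, -0.0], [0.989, -0.15, -0.0], [-0.0, 0.0, -1.0]]
wrist_force: [-0.3, 0.2, 0.2]
width: 0.0853
gripper_force: 0.0
```

{"op": "send_rows", "data": {
  "targets": [
    [[0, 0, -0.04, 0, 0, 0], [0, 0, -0.1, 0, 0, 0], [0, 0, -0.12, 0, 0, 0], [0, 0, -0.12, 0, 0, 0], [0, 0, -0.1, 0, 0, 0], [0, 0, -0.06, 0, 0, 0], [0, -0.15, 0, 0, 0, 0], [0, -0.2, 0, 0, 0, 0], [0, -0.15, 0, 0, 0, 0], [0, 0, 0, 0, 0, 0], [0, 0, 0, 0, 0, 0]]
  ]
}}

```text
time: 31.8
position: [0.4168, 0.1889, 0.2224]
orientation: [[0.15, 0.989, 0.001], [0.989, -0.15, 0.0], [0.0, 0.001, -1.0]]
wrist_force: [0.2, -0.7, 0.5]
width: 0.0849
gripper_force: 0.0
```

```bash
python3 - <<'E'
from h import *
T=cam('top');S=cam('side')
c=lambda a,y0,y1,x0,x1:cv2.resize(a[y0:y1,x0:x1],(390,290),interpolation=cv2.INTER_CUBIC)
o=np.load('top1.npz')['im']
g=np.vstack([np.hstack([c(T[0],170,215,245,305),c(S[0],170,215,290,350)]),np.hstack([c(o,170,215,245,305),c(T[0],100,280,170,460)])])
cv2.imwrite('pics/f.png',cv2.cvtColor(g,cv2.COLOR_RGB2BGR))
E
```

```text
(no output)
```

View pics/f.png

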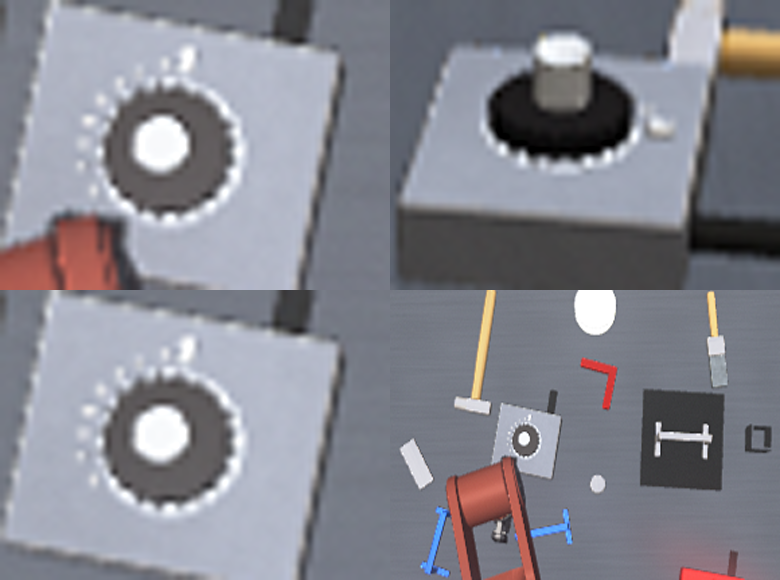

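The guard stands on the mat, the knobs are clear, the outer knob's ridges look unchanged and the bystanders are undisturbed.

```bash
python3 -c "
from workcell import manip
print(manip.close_job())"
```

```text
the job is handed in; nothing more can be done
None
```

The job is handed in: the guard stands upright within about 1 mm of the mat's centre, and the inner knob was turned clockwise to its stop, held snug at about 0.24 N m and released. The outer knob looks unmoved in the images, and nothing else on the bench appears to have shifted.

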